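# Stand the fallen bottle up in its bin

### The job

One of the two slim bottles in the deep grey bin has toppled and leans against the bin's wall. Tip it up so that it stands upright on its foot on the bin floor, cap on top, without lifting it out of the bin, and leave the other slim bottle standing where it is.

Things in the scene. Friction and masses are not known exactly. Their poses are not given: they have to be found in the camera images.
- slim_bottle_centre (a point): Centre of the fallen bottle (either half of the bin), +z along it to the cap. White, round, stiff, 160 mm long, 80 mm either way; flat foot, body 36 mm across up to 130 mm, shoulder, grey cap 26 mm across on the top 20 mm, 0.15 kg. It leans 31 degrees from upright toward the bin's +x (up to 15 degrees aside): foot against the -x wall, cap edge on the +x wall just under the rim.
- other_bottle_centre (a point): Centre of an identical bottle (160 mm tall, 36 mm across, +z to its cap) that already stands upright in the other half of the bin, about 0.1 m beside the fallen one. Leave it alone.
- bottle_bin: Deep open bin of grey plastic, fixed. Origin: centre of its underside, on the worktop. x across its short side (-x, with a card holder, faces the robot), y along its long side, z up. Inside 110 (x) by 250 mm (y), walls and floor 5 mm thick: inner floor at z 5 mm, rim at 150 mm. Outside 126 by 266 mm. A small glass dish, 22 mm high, stands loose on the floor between the bottles; ignore it.
There are look-alikes about, which are no part of the job. Leave any blue or green look-alike of the part that bears other_bottle_centre alone.

How it is judged:
At the end, for the whole second after the job is handed in: The fallen bottle stands on the bin floor inside the bin, cap up, within 0.17 rad (10 degrees) of upright, its centre within 10 mm of 87 mm above the worktop; the other slim bottle still stands within 0.17 rad of upright and within 30 mm of where it was (angle between each of slim_bottle_centre, other_bottle_centre's own z axis and vertical below 0.17 rad and z of slim_bottle_centre in the frame of bottle_bin between 0.077 and 0.097 m and x of slim_bottle_centre in the frame of bottle_bin between -0.055 and 0.055 m and y of slim_bottle_centre in the frame of bottle_bin between -0.125 and 0.125 m and distance of other_bottle_centre from where it was at the start of the episode below 0.03 m); the robot touches nothing.
It fails at once if the fallen bottle is lifted out of the bin (its centre more than 232 mm above the worktop: an upright bottle's foot above the rim) (z of slim_bottle_centre in the frame of bottle_bin above 0.232 m).
It fails at once if the other slim bottle is knocked over or pushed more than 30 mm (angle between other_bottle_centre's own z axis and vertical above 0.4 rad or distance of other_bottle_centre from where it was at the start of the episode above 0.03 m).
It also fails if it takes over 32 s, if anything falls off the work surface, if the arm or the gripper's body presses on something with over 40 N, if the wrist force passes 120 N, or if a joint passes its speed limit or range.

### The arm

A 6-joint arm with a two-finger parallel gripper is mounted at the origin on the work surface; the furniture and walls round the work are solid. World frame = base frame: x ahead of the robot, y to its left, z up, the work surface at z = 0. Lengths are in m, angles in rad, forces in N, time in s.
With the tool pointing down it reaches from about 0.325 to 0.875 m from the base axis. Payload 4.4 kg.
Tool frame: the origin (TCP) lies between the finger pads; the fingertips stand robot.tips_ahead ahead of it and the grasp point (between the pads) lies 11 mm behind it (robot.tips_ahead is the distance from the TCP to the fingertips, in m); z points along the fingers, y is the direction in which the jaws open and shut (so a half turn about z gives the same grasp; the last joint's range is limited). The gripper opens to 85 mm and grips with 20 to 120 N. Pads are 22 mm wide; open, the fingers measure 114 mm over their backs; the gripper's body (76 mm by 85 mm) begins 54 mm behind the grasp point. The pads swing forward as they close: fully open they stand 13 mm farther back than shut.
Start: joints at [1.028, 0.207, 1.542, -0, 1.393, -0.15], TCP at [0.22, 0.531, 0.215] pointing down, gripper open.
Joint ranges: [-2.73, 2.73], [-0.86, 2.22], [0.23, 2.46], [-1.11, 4.25], [0.08, 2.63], [-2.82, 2.82]. Speed limits (rad/s): [2.79, 2.79, 3.14, 3.14, 3.14, 3.14].

### API

Orientations are given as a unit quaternion [w, x, y, z].
In Python, from rig import robot, viewer gives the robot as it stands.
- The arm moves only by the shell command python3 -m inch 'ROWS' [FORCE]. ROWS is JSON, a list of rows, each a list of 7 numbers: the shift along the tool's x, y, z in mm, then the turn, a rotation vector about the tool's x, y, z in rad, then the opening, from -1 (shut) to 1 (fully open), so that 0 is half open. A call has 1 to 20 rows; each row is the pose to reach, as a shift and turn from the pose commanded when the call began, along the tool's axes at that moment; what a row does not reach only later rows make up. A row lasts 1/8 s, in which the tool goes at most 62.5 mm and 10.7 degrees, less where a joint would pass 70% of its speed; a pose out of reach is approached as far as the arm can. A call with a gripper value outside its range is refused whole. The fingers move at their own pace and stop on an object; FORCE is the grip in N (left out, the last holds). Time passes only in rows, so rows that repeat a pose let the fingers close. It gives the time, the measured TCP pose, the force and the opening at its end, in the units of the state.
- robot.sense(): the state, without advancing time (a new reading comes with each control period).
- viewer.capture(name): name is "scene" or "top" or "wrist"; returns a dict with "color" (400x640x3 uint8, red, green, blue), "fx", "fy", "cx", "cy" (pixels), "k1" (the pictures are not rectified: a ray, as slopes to the right and down, at radius r is drawn at 1 + k1 r^2 times it, then the intrinsics apply), "R" (3x3) and "t" (3): a world point X has camera coordinates R X + t; the wrist camera has in their place "mount" (4x4, takes a point from camera to tool coordinates, whose origin is the TCP and whose axes are the flange's). Camera axes: x right, y down, z forward; pixel columns grow to the right and rows downward; lengths in m; the calibration is good to about 2 mm. A picture is of the moment at which its call begins: read the wrist's pose just before it. There is no depth.
- robot.hand_in(): hands the job in, once; it reports no verdict.
The state is a dict: "t": time; "joint_pos": joint angles; "joint_vel": joint speeds; "effort": joint torques, N m; "tcp_pos": TCP position; "tool_rot": TCP orientation; "force": force on the tool from outside, world axes, zero at the start; "ft_torque": the same for the moment, N m; "finger_gap": finger opening in m.
Only numpy, scipy, OpenCV 4.12 (cv2) and the standard library are available. Lean on these libraries where they do the work, as an engineer would, in place of code of your own. Each camera call takes 0.05 s, during which the arm holds its last target.

## Working session

There is one attempt and no reset: what is moved stays moved. The work goes in short steps, Python scripts to look and compute and a shell command to move; the robot and the scene stay as the last step left them, time stands still between calls to the robot, and variables do not carry over. Pictures are saved under pics/ and viewed, and the job is handed in when it is done.

```bash
mkdir -p pics; ls
python3 - <<'E'
from rig import robot, viewer
import cv2,numpy as np
print(robot.sense(), robot.tips_ahead)
for n in ["scene","top","wrist"]:
    c=viewer.capture(n); cv2.imwrite(f"pics/{n}0.png",c["color"][:,:,::-1])
    print(n,{k:(np.round(v,4).tolist() if k!="color" else 0) for k,v in c.items()})
E
```

```text
pics
{'t': 0.0, 'joint_pos': array([ 1.02749076e+00,  2.07441308e-01,  1.54300222e+00,  1.76847337e-05,
        1.39347957e+00, -1.50478451e-01]), 'joint_vel': array([ 9.83934897e-05, -4.64078831e-04,  1.40196434e-03, -1.01170148e-03,
        1.08002674e-03, -4.44744707e-04]), 'effort': array([ 1.95807741e-03, -3.83015621e+01, -2.91606617e+01,  1.38502304e-05,
        1.01109012e-02,  2.83246706e-06]), 'tcp_pos': array([0.21968158, 0.53050476, 0.21429081]), 'tool_rot': array([-4.04331819e-04,  1.95154514e-01,  9.80771818e-01, -1.09285597e-03]), 'force': array([-0.18761808, -0.05412594, -0.39325691]), 'ft_torque': array([-0.04239496, -0.0223143 ,  0.06731606]), 'finger_gap': 0.08549355119232968} 0.008
scene {'color': 0, 'fx': 402.2112, 'fy': 402.2112, 'cx': 318.3284, 'cy': 200.4725, 'k1': 0.0192, 'R': [[-0.9954, 0.0961, 0.001], [0.0724, 0.7562, -0.6503], [-0.0633, -0.6472, -0.7597]], 't': [0.5881, 0.0582, 0.9319]}
top {'color': 0, 'fx': 471.8709, 'fy': 471.8709, 'cx': 329.7752, 'cy': 206.743, 'k1': 0.0225, 'R': [[0.0242, -0.9993, 0.0296], [-0.9872, -0.0285, -0.1569], [0.1576, -0.0254, -0.9872]], 't': [-0.0643, 0.592, 0.8402]}
wrist {'color': 0, 'fx': 330.5287, 'fy': 330.5287, 'cx': 321.2226, 'cy': 198.3661, 'k1': -0.0441, 'mount': [[-0.0012, -0.945, -0.3271, 0.0845], [1.0, -0.0011, -0.0006, 0.0004], [0.0002, -0.3271, 0.945, -0.1588], [0.0, 0.0, 0.0, 1.0]]}
```

View pics/scene0.png

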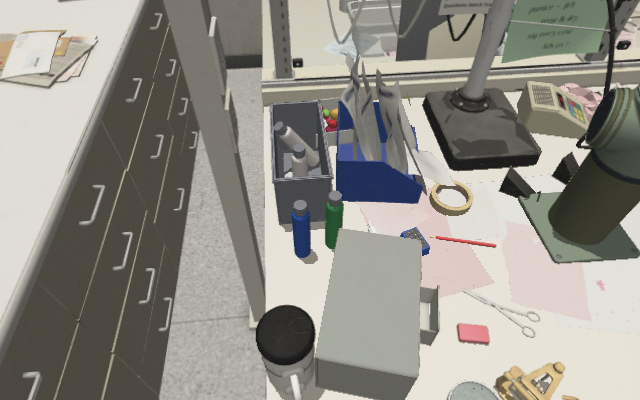

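View pics/top0.png

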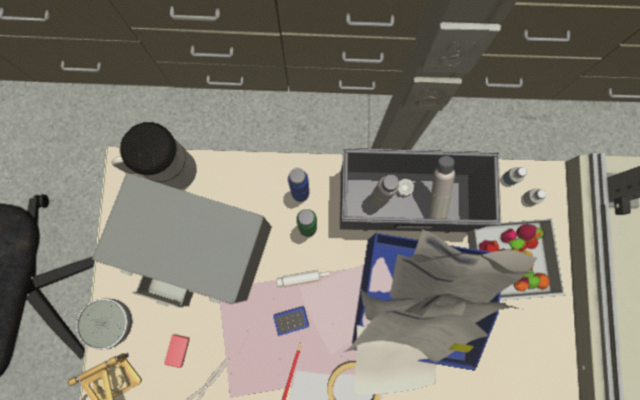

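View pics/wrist0.png

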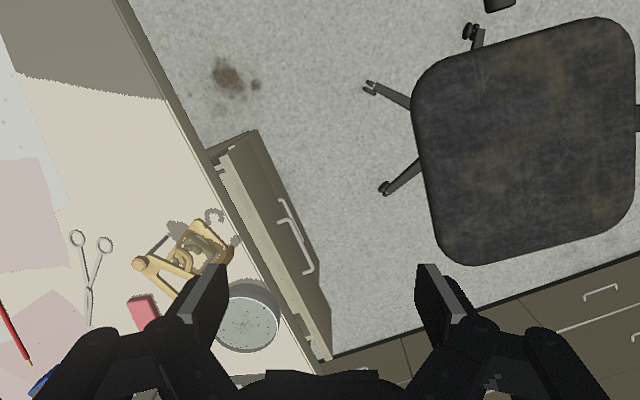

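```bash
cat > h.py <<'E'
import numpy as np, cv2
from rig import robot, viewer
from scipy.spatial.transform import Rotation as Ro
def rays(c,uv):
    uv=np.atleast_2d(uv).astype(float)
    d=np.stack([(uv[:,0]-c["cx"])/c["fx"],(uv[:,1]-c["cy"])/c["fy"]],1)
    n=d.copy()
    for _ in range(20): n=d/(1+c["k1"]*(n**2).sum(1,keepdims=True))
    v=np.c_[n,np.ones(len(n))]
    return v
def cam(c,s=None):
    if "mount" in c:
        q=s["tool_rot"]; R=Ro.from_quat([q[1],q[2],q[3],q[0]]).as_matrix()
        M=np.array(c["mount"]); return R@M[:3,:3], R@M[:3,3]+s["tcp_pos"]
    R=np.array(c["R"]); return R.T, -R.T@np.array(c["t"])
def plane(c,uv,z,s=None):
    Rw,o=cam(c,s); d=rays(c,uv)@Rw.T
    return o+d*((z-o[2])/d[:,2])[:,None]
def proj(c,X,s=None):
    Rw,o=cam(c,s); p=(np.atleast_2d(X)-o)@Rw; n=p[:,:2]/p[:,2:]
    n=n*(1+c["k1"]*(n**2).sum(1,keepdims=True))
    return np.c_[n[:,0]*c["fx"]+c["cx"],n[:,1]*c["fy"]+c["cy"]]
def tri(c1,p1,c2,p2):
    R1,o1=cam(c1);R2,o2=cam(c2);d1=R1@rays(c1,p1)[0];d2=R2@rays(c2,p2)[0]
    s=np.linalg.lstsq(np.c_[d1,-d2],o2-o1,rcond=None)[0]
    a,b=o1+s[0]*d1,o2+s[1]*d2; return (a+b)/2,np.linalg.norm(a-b)
def crop(name,c,x,y,w,h,k):
    im=c["color"][y:y+h,x:x+w,::-1]; cv2.imwrite(name,cv2.resize(im,None,fx=k,fy=k,interpolation=cv2.INTER_CUBIC))
E
python3 - <<'E'
from h import *
t=viewer.capture("top"); crop("pics/t1.png",t,330,140,190,100,4)
s=viewer.capture("scene"); crop("pics/s1.png",s,255,85,100,150,4)
for n,c in (("t",t),("s",s)): print(n,cam(c)[1])
E
```

```text
t [ 0.45354848 -0.0260446   0.9242513 ]
s [0.64010505 0.50259166 0.74524315]
```

View pics/t1.png

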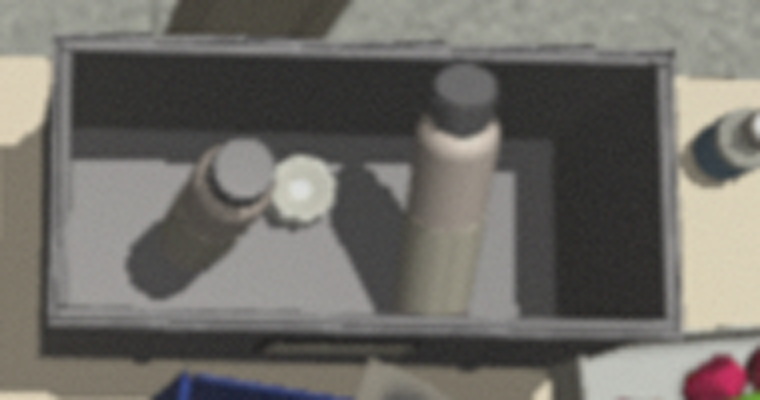

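View pics/s1.png

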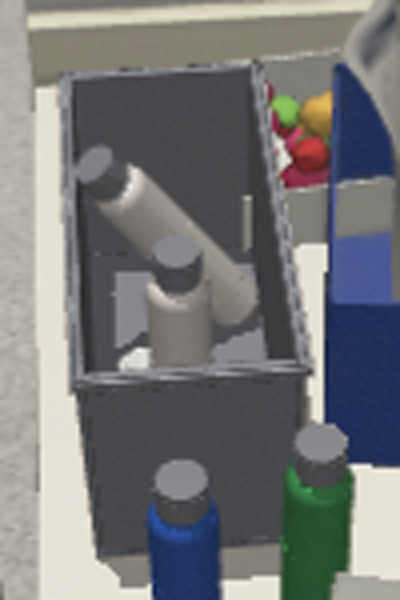

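Run:
```python
from h import *
np.set_printoptions(precision=4,suppress=True)
t=viewer.capture("top"); s=viewer.capture("scene")
T=lambda x,y:(330+x/4-.4,140+y/4-.4); S=lambda x,y:(255+x/4-.4,85+y/4-.4)
P=plane(t,[T(57,38),T(673,50),T(677,332),T(50,325)],.15); print(P, P.mean(0)); print([np.linalg.norm(P[i]-P[(i+1)%4]) for i in range(4)])
P2=plane(s,[S(65,73),S(258,63),S(310,370),S(75,385)],.15);print(P2,P2.mean(0))
print("cap stand",tri(t,T(243,168),s,S(178,252)))
print("cap fallen",tri(t,T(465,85),s,S(97,162)))
print("neck fallen",tri(t,T(463,128),s,S(117,193)))
# foot of fallen: axis pixel at wall: top
print("foot ray z.02", plane(t,T(437,310),.035))
# post
print(plane(t,[[480,20],[460,60],[445,75],[400,140]],.9))
```

```text
[[ 0.6768 -0.0674  0.15  ]
 [ 0.6798 -0.3305  0.15  ]
 [ 0.5586 -0.3284  0.15  ]
 [ 0.5541 -0.0669  0.15  ]] [ 0.6173 -0.1983  0.15  ]
[np.float64(0.2630683034218238), np.float64(0.12129709778655669), np.float64(0.2614460767907124), np.float64(0.12270030774228809)]
[[ 0.6762 -0.3295  0.15  ]
 [ 0.5573 -0.3286  0.15  ]
 [ 0.5564 -0.0646  0.15  ]
 [ 0.6765 -0.0655  0.15  ]] [ 0.6166 -0.1971  0.15  ]
cap stand (array([ 0.619 , -0.1443,  0.1649]), np.float64(0.0013237353367166757))
cap fallen (array([ 0.6603, -0.2404,  0.1518]), np.float64(0.0018718418746886396))
neck fallen (array([ 0.6498, -0.2479,  0.1215]), np.float64(0.0004755199644559654))
foot ray z.02 [[ 0.5815 -0.2581  0.035 ]]
[[ 0.4682 -0.0348  0.9   ]
 [ 0.4658 -0.0336  0.9   ]
 [ 0.4649 -0.0328  0.9   ]
 [ 0.4611 -0.0303  0.9   ]]
```

Run:
```python
from h import *
np.set_printoptions(precision=4,suppress=True)
t=viewer.capture("top"); s=viewer.capture("scene")
T=lambda x,y:(330+x/4-.4,140+y/4-.4); S=lambda x,y:(255+x/4-.4,85+y/4-.4)
def pl(c,a,b):
    R,o=cam(c); d=rays(c,[a,b])@R.T; n=np.cross(*d); n/=np.linalg.norm(n); return n,n@o
n1,k1=pl(t,T(455,180),T(436,300)); n2,k2=pl(s,S(127,188),S(237,305))
d=np.cross(n1,n2); d/=np.linalg.norm(d); d*=np.sign(d[2])
p0=np.linalg.lstsq(np.c_[n1,n2,[0,0,1]].T,[k1,k2,.0143],rcond=None)[0]
print("axis",d,"foot",p0,"top",p0+.16*d,"lean",np.degrees(np.arccos(d[2])),np.degrees(np.arctan2(d[1],d[0])))
# post edges at several heights by planes from vertical: give ray hits
for z in (0,.3,.6): print(z,plane(t,[[375,150],[410,150],[420,40],[500,40]],z)[:,:2].tolist())
crop("pics/t2.png",t,340,0,240,200,3); crop("pics/s2.png",s,150,0,320,220,2.5)
crop("pics/t3.png",t,330,210,230,170,3)
```

```text
axis [0.4869 0.1214 0.865 ] foot [ 0.5803 -0.2615  0.0143] top [ 0.6582 -0.2421  0.1527] lean 30.119979236813805 13.99974446099445
0 [[0.720231843899806, -0.1387119090395211], [0.7225025353460457, -0.20997289838736485], [0.9622345040491462, -0.23133157076162358], [0.9682786659618852, -0.40101742437407006]]
0.3 [[0.6336698773260826, -0.10214155854448159], [0.6352035317432749, -0.1502721538606373], [0.797121608879028, -0.16469807786118457], [0.8012039141306062, -0.27930610149149676]]
0.6 [[0.5471079107523591, -0.06557120804944205], [0.5479045281405042, -0.09057140933390972], [0.6320087137089097, -0.09806458496074552], [0.6341291622993271, -0.15759477860892343]]
```

View pics/t2.png

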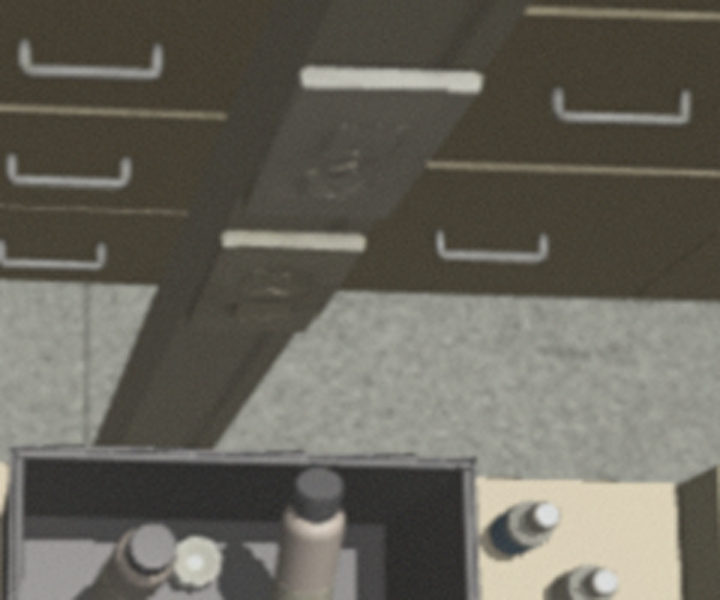

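View pics/s2.png

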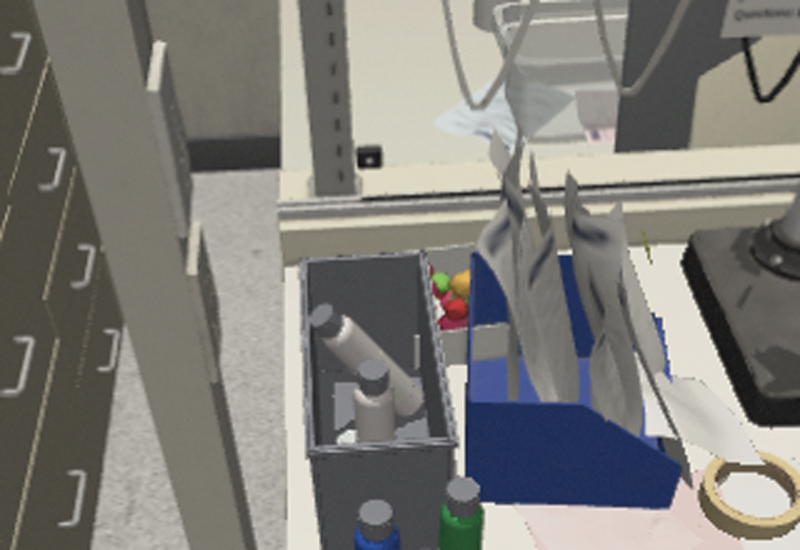

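View pics/t3.png

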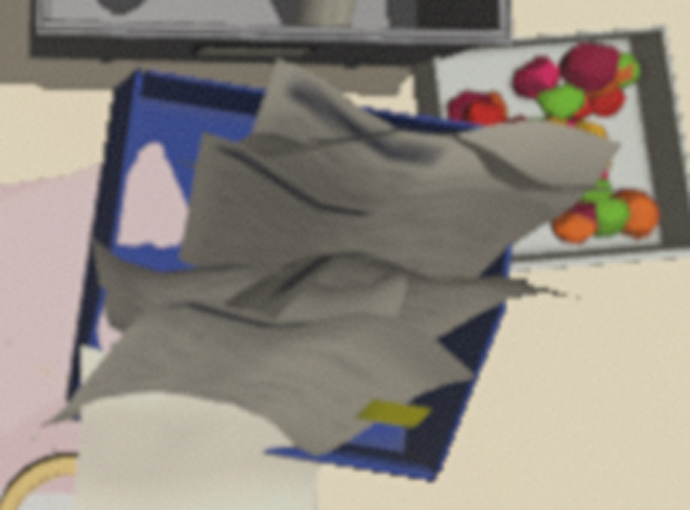

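Run:
```python
from h import *
np.set_printoptions(precision=4,suppress=True)
t=viewer.capture("top"); s=viewer.capture("scene")
T=lambda x,y:(330+x/3,210+y/3); S=lambda x,y:(150+x/2.5,y/2.5); U=lambda x,y:(340+x/3,y/3)
print("sign lo",tri(t,U(222,240),s,S(193,228)))
print("sign hi",tri(t,U(302,78),s,S(155,45)))
print("post base R edge",tri(t,U(212,445),s,S(250,540)))
for n,a in dict(peak=(280,62),far=(618,145),tail=(578,296),c3=(205,140),c4=(95,240)).items():
  for m,b in dict(a=(490,135),b=(518,148),c=(533,155),d=(568,172),e=(620,205),f=(478,245)).items():
    X,r=tri(t,T(*a),s,S(*b))
    if r<.02: print(n,m,X,r)
```

```text
sign lo (array([ 0.7424, -0.1571,  0.3016]), np.float64(0.011567306314526153))
sign hi (array([ 0.7441, -0.1583,  0.4383]), np.float64(0.009828062305239652))
post base R edge (array([ 0.7727, -0.2452, -0.1767]), np.float64(0.010720540968599139))
peak a [ 0.5217 -0.1539  0.3682] 0.010317473434185853
peak b [ 0.512  -0.152   0.3617] 0.01140363416726418
peak f [ 0.5282 -0.1764  0.2619] 0.0012285214068230184
far a [ 0.4948 -0.3337  0.2666] 0.00211824787735147
far f [ 0.4967 -0.4085  0.0994] 0.015421693531760873
tail d [ 0.4219 -0.3275  0.2294] 0.0016572346746754356
c3 c [ 0.4928 -0.125   0.3676] 0.015837431418786036
c3 d [ 0.4806 -0.1225  0.3583] 0.01066652510550817
c4 e [ 0.4461 -0.0814  0.3547] 0.001757564573179468
```

Run:
```python
from h import *
np.set_printoptions(precision=3,suppress=True)
s=viewer.capture("scene");t=viewer.capture("top")
print(plane(s,[[480,130],[590,240],[530,200],[375,320],[285,370],[470,95]],0))
print(proj(s,[[0,0,0],[0,0,.3],[.22,.53,.21],[.65,-.24,.4],[.6,-.25,.3]]))
print("box top corners",tri(t,(270,240),s,(333,232)),tri(t,(130,175),s,(322,387)))
print("lid",plane(t,(150,150),.2))
# target deltas
q=robot.sense(); qq=q["tool_rot"]; R=Ro.from_quat([qq[1],qq[2],qq[3],qq[0]]).as_matrix()
az=np.radians(13)
x=-np.array([np.cos(az),np.sin(az),0]); z=np.array([0,0,-1.]); Rt=np.c_[x,np.cross(z,x),z]
print(R,Rt,Ro.from_matrix(R.T@Rt).as_rotvec())
for P in ([.3,.45,.4],[.45,.2,.4],[.645,-.245,.40],[.645,-.245,.26]): print(P,1000*R.T@(np.array(P)-q["tcp_pos"]))
```

```text
[[ 0.092 -0.352 -0.   ]
 [-0.015  0.041  0.   ]
 [ 0.066 -0.085  0.   ]
 [ 0.498  0.182  0.   ]
 [ 0.676  0.259  0.   ]
 [ 0.064 -0.52  -0.   ]]
[[574.097 225.794]
 [659.223 121.175]
 [738.367 538.679]
 [273.937  17.457]
 [302.32   62.915]]
box top corners (array([0.545, 0.049, 0.108]), np.float64(0.044904112096929044)) (array([0.625, 0.314, 0.086]), np.float64(0.019758342100183866))
lid [[0.651 0.238 0.2  ]]
[[-0.924  0.383 -0.   ]
 [ 0.383  0.924  0.   ]
 [ 0.     0.    -1.   ]] [[-0.974 -0.225  0.   ]
 [-0.225  0.974  0.   ]
 [-0.     0.    -1.   ]] [ 0.   -0.   -0.62]
[0.3, 0.45, 0.4] [-104.898  -44.44  -184.497]
[0.45, 0.2, 0.4] [-339.172 -217.979 -184.501]
[0.645, -0.245, 0.4] [-689.664 -554.439 -184.508]
[0.645, -0.245, 0.26] [-689.665 -554.44   -44.508]
```

```bash
python3 -m inch '[[0,0,-60,0,0,0,0.3],[-20,-15,-120,0,0,0,0.3],[-60,-45,-160,0,0,-0.1,0.3],[-110,-85,-185,0,0,-0.2,0.3],[-160,-125,-185,0,0,-0.3,0.3],[-205,-160,-185,0,0,-0.4,0.3],[-250,-195,-185,0,0,-0.5,0.3],[-295,-235,-185,0,0,-0.6,0.3],[-340,-270,-185,0,0,-0.62,0.3],[-385,-310,-185,0,0,-0.62,0.3],[-430,-345,-185,0,0,-0.62,0.3],[-475,-380,-185,0,0,-0.62,0.3],[-520,-415,-185,0,0,-0.62,0.3],[-565,-455,-185,0,0,-0.62,0.3],[-610,-490,-185,0,0,-0.62,0.3],[-650,-525,-185,0,0,-0.62,0.3],[-690,-554,-185,0,0,-0.62,0.3],[-690,-554,-185,0,0,-0.62,0.3],[-690,-554,-185,0,0,-0.62,0.3]]' 25
python3 - <<'E'
from h import *
s=robot.sense();print(s["joint_pos"],s["force"])
for n in ["wrist","scene"]:
    c=viewer.capture(n); cv2.imwrite(f"pics/{n}1.png",c["color"][:,:,::-1])
E
```

```text
t: 3.02
tcp_pos: [0.6454, -0.2445, 0.4]
tool_rot: [-0.0, -0.113, 0.994, 0.001]
force: [-0.7, 0.0, -0.0]
finger_gap: 0.0554
[-4.87593662e-01  4.00999262e-01  9.24146435e-01  4.47267887e-04
  1.81762253e+00 -2.28536218e+00] [-0.69692775  0.0485234  -0.00077414]
```

View pics/wrist1.png

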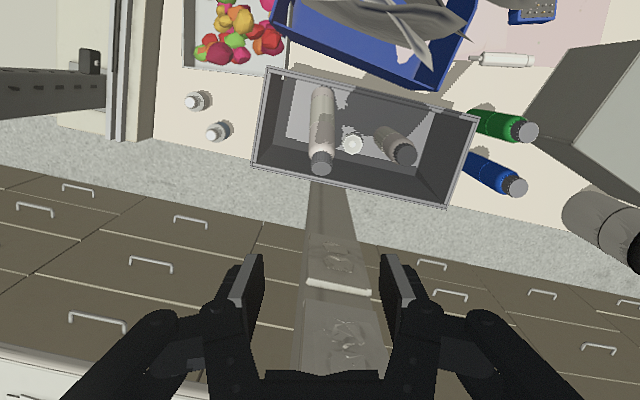

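View pics/scene1.png

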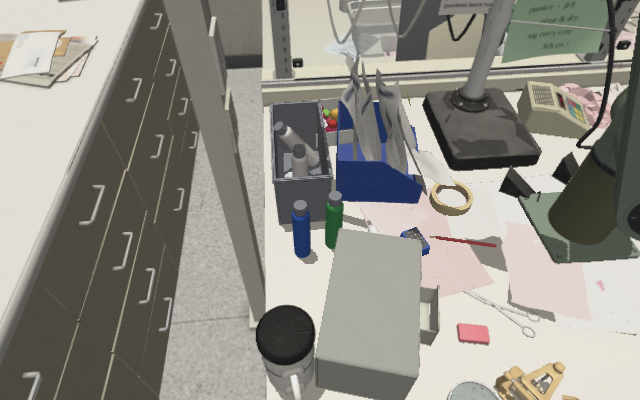

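Run:
```python
from h import *
np.set_printoptions(precision=4,suppress=True)
s=robot.sense();c=viewer.capture("wrist"); crop("pics/w2.png",c,250,60,240,150,3.2)
print(plane(c,[[321,168]],.1525,s), plane(c,[[405,153]],.165,s), plane(c,[[321,88]],.025,s))
print(proj(c,[[.658,-.242,.1525],[.58,-.2615,.0143]],s))
```

```text
[[ 0.6613 -0.2402  0.1525]] [[ 0.6171 -0.1459  0.165 ]] [[ 0.5685 -0.2619  0.025 ]]
[[320.1672 165.1833]
 [319.599   95.3723]]
```

View pics/w2.png

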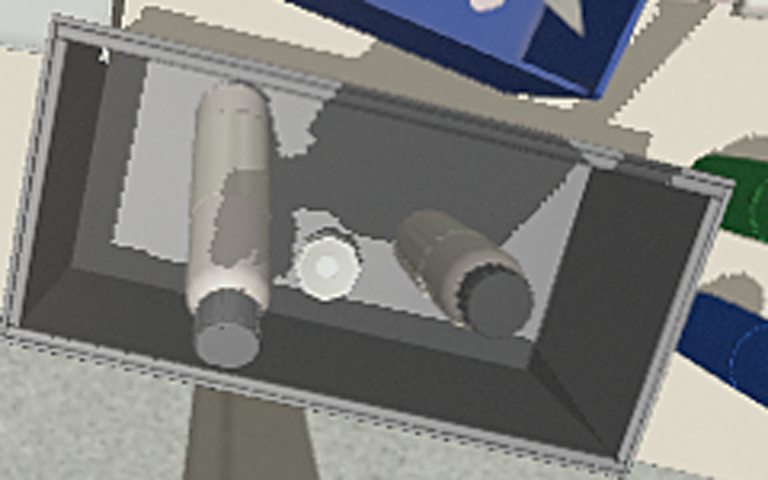

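```bash
python3 -m inch '[[-2,0,50,0,0,0,0.2],[-5,0,105,0,0,0,0.2],[-5,0,155,0,0,0,0.2],[-5,0,185,0,0,0,0.2],[-5,0,195,0,0,0,0.2],[-5,0,195,0,0,0,0.2]]'
python3 - <<'E'
from h import *
c=viewer.capture("wrist"); cv2.imwrite("pics/w3.png",c["color"][:,:,::-1])
c=viewer.capture("top"); cv2.imwrite("pics/t4.png",c["color"][:,:,::-1])
c=viewer.capture("scene"); crop("pics/s4.png",c,200,20,200,200,3)
E
```

```text
t: 3.92
tcp_pos: [0.6506, -0.243, 0.2064]
tool_rot: [0.0, -0.114, 0.994, -0.0]
force: [-0.6, 0.8, 0.8]
finger_gap: 0.0512
```

View pics/w3.png

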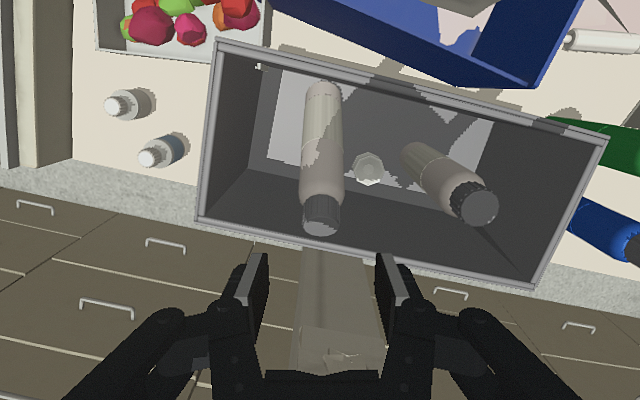

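View pics/s4.png

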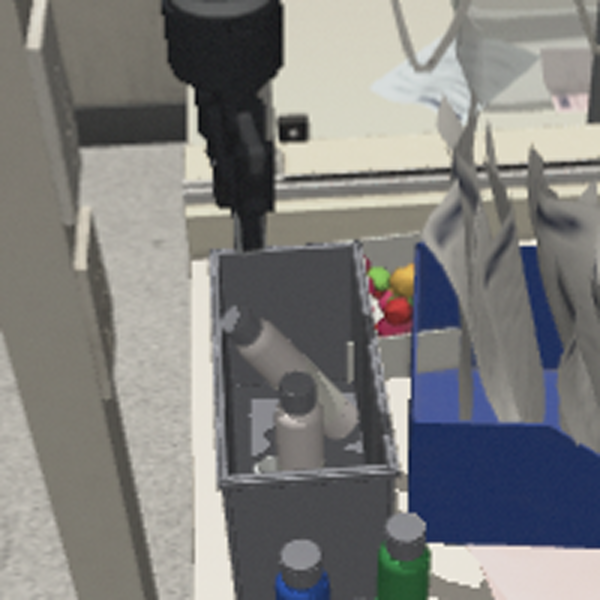

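```bash
python3 -m inch '[[0,0,25,0,0,0,0.2],[0,0,45,0,0,0,0.2],[0,0,58,0,0,0,0.2],[0,0,60,0,0,0,0.2],[0,0,60,0,0,0,-0.2],[0,0,60,0,0,0,-0.7],[0,0,60,0,0,0,-1],[0,0,60,0,0,0,-1],[0,0,60,0,0,0,-1],[0,0,60,0,0,0,-1]]' 25
python3 - <<'E'
from h import *
c=viewer.capture("wrist"); cv2.imwrite("pics/w4.png",c["color"][:,:,::-1])
c=viewer.capture("scene"); crop("pics/s5.png",c,200,60,150,130,4)
E
```

```text
t: 5.32
tcp_pos: [0.6503, -0.2436, 0.1455]
tool_rot: [-0.0, -0.113, 0.994, -0.0]
force: [0.0, 0.3, 0.6]
finger_gap: 0.0001
```

View pics/w4.png

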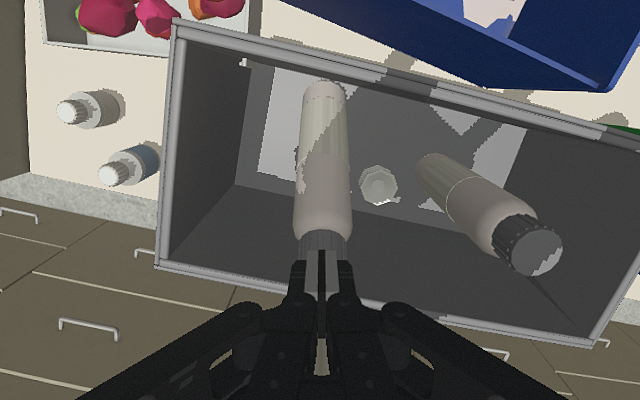

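View pics/s5.png

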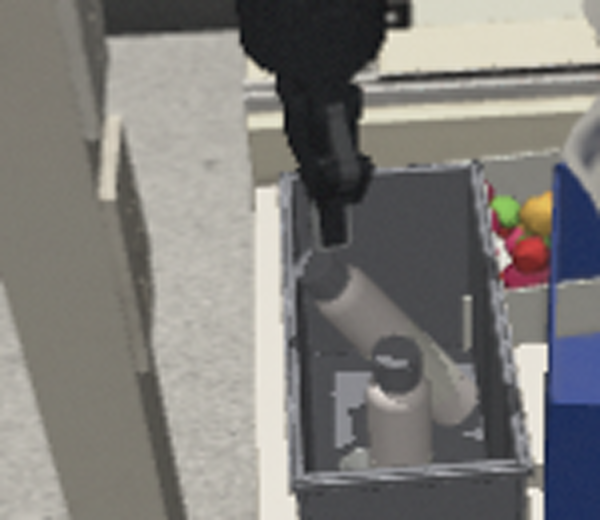

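Run:
```python
from h import *
np.set_printoptions(precision=4,suppress=True)
s=viewer.capture("scene"); q=robot.sense(); w=viewer.capture("wrist");t=viewer.capture("top")
p=(proj(s,[[.65,-.243,.1375],[.65,-.243,.1455],[.659,-.241,.152],[.65,-.243,.16]])-[200,60])*4
print(p)
print(proj(w,[[.65,-.243,.1375],[.659,-.241,.152]],q))
crop("pics/t5.png",t,330,120,190,120,4); crop("pics/w5.png",w,230,180,180,130,4)
```

```text
[[333.1742 275.3964]
 [332.2726 264.5908]
 [316.0787 258.8307]
 [330.6076 244.64  ]]
[[321.7774 242.9723]
 [321.6619 271.0998]]
```

View pics/w5.png

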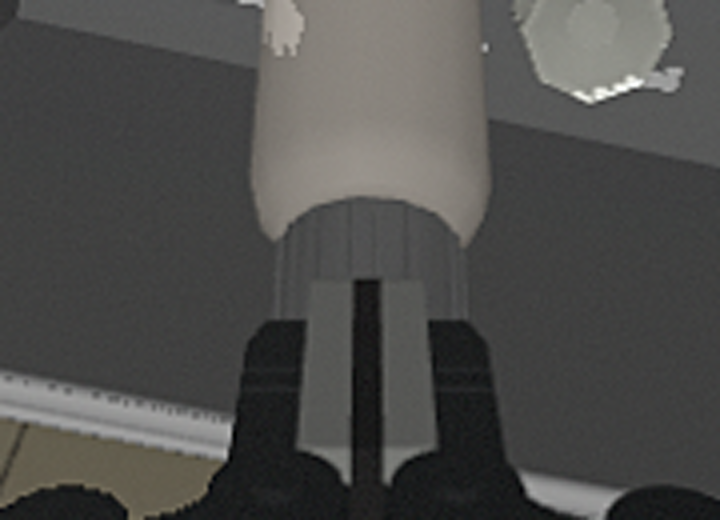

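View pics/t5.png

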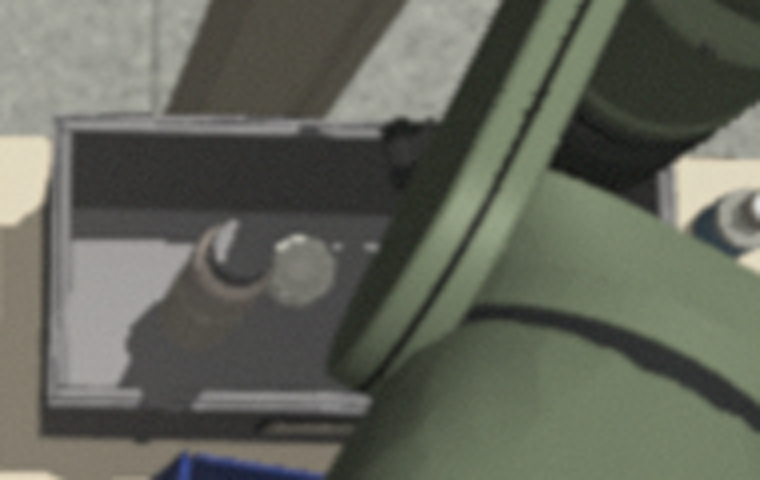

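The jaws shut above the cap. Both views put the fingertips about 15–20 mm behind the reported TCP, not 8 mm ahead. The bottle hasn't moved, so I'll reopen and go about 28 mm lower.

```bash
python3 -m inch '[[0,0,-10,0,0,0,0.2],[0,0,-10,0,0,0,0.2],[0,0,-10,0,0,0,0.2],[0,0,0,0,0,0,0.2],[0,0,12,0,0,0,0.2],[0,0,22,0,0,0,0.2],[0,0,28,0,0,0,0.2],[0,0,28,0,0,0,0.2]]' 25
python3 - <<'E'
from h import *
c=viewer.capture("wrist"); cv2.imwrite("pics/w6.png",c["color"][:,:,::-1])
c=viewer.capture("scene"); crop("pics/s6.png",c,200,60,150,130,4)
print(robot.sense()["force"])
E
```

```text
t: 6.58
tcp_pos: [0.6498, -0.2433, 0.1163]
tool_rot: [-0.001, -0.113, 0.994, 0.001]
force: [0.5, 0.2, -0.2]
finger_gap: 0.051
[ 0.02491536 -0.17819853  0.3499881 ]
```

View pics/w6.png

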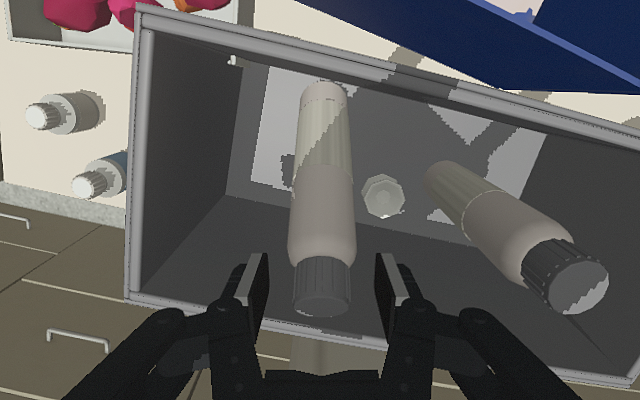

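View pics/s6.png

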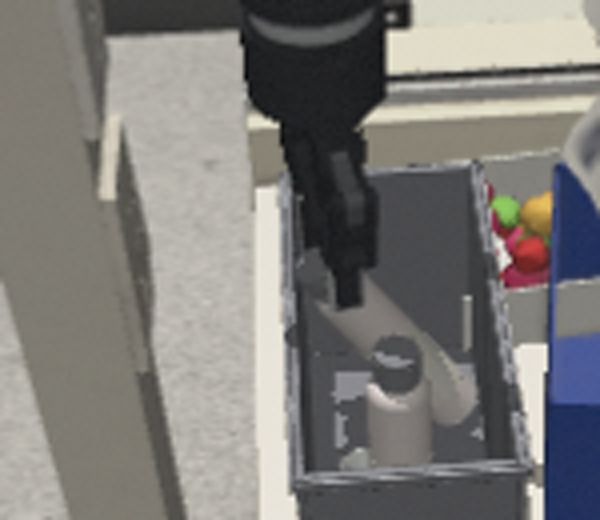

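Now the cap sits between the pads, with the cap disc at about (322,300) in the wrist view. Closing.

```bash
python3 -m inch '[[0,0,0,0,0,0,-0.1],[0,0,0,0,0,0,-0.4],[0,0,0,0,0,0,-0.7],[0,0,0,0,0,0,-1],[0,0,0,0,0,0,-1],[0,0,0,0,0,0,-1]]' 25
python3 - <<'E'
from h import *
c=viewer.capture("wrist"); cv2.imwrite("pics/w7.png",c["color"][:,:,::-1])
print(robot.sense()["force"],robot.sense()["finger_gap"])
E
```

```text
t: 7.42
tcp_pos: [0.6508, -0.2436, 0.118]
tool_rot: [0.0, -0.113, 0.994, -0.0]
force: [0.6, 1.2, 2.7]
finger_gap: 0.0241
[0.1955964  0.66048652 2.45849149] 0.023825963263766604
```

View pics/w7.png

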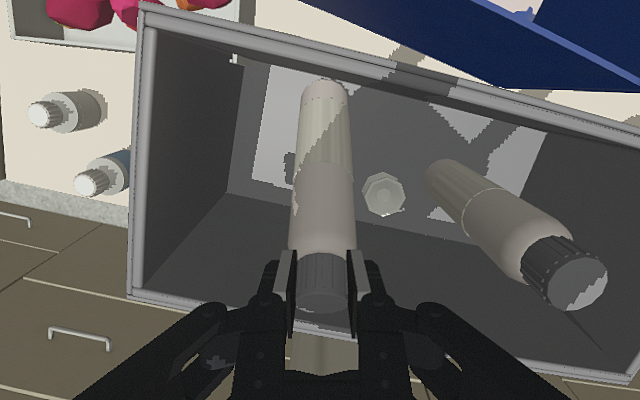

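```bash
python3 -m inch '[[3,0,-2,0,0,0,-1],[7,0,-4,0,0,0,-1],[11,0,-6,0,0,0,-1],[15,0,-7,0,0,0,-1],[19,0,-8,0,0,0,-1],[23,0,-9.5,0,0,0,-1],[27,0,-10.5,0,0,0,-1],[31,0,-11.5,0,0,0,-1],[35,0,-12.5,0,0,0,-1]]'
python3 - <<'E'
from h import *
c=viewer.capture("wrist"); cv2.imwrite("pics/w8.png",c["color"][:,:,::-1])
c=viewer.capture("scene"); crop("pics/s8.png",c,200,60,150,130,4)
print(robot.sense()["force"])
E
```

```text
t: 8.6
tcp_pos: [0.6158, -0.2515, 0.1299]
tool_rot: [-0.0, -0.113, 0.994, 0.0]
force: [0.9, -0.4, -0.6]
finger_gap: 0.0235
[ 0.03721685 -0.0394028  -1.92794038]
```

View pics/w8.png

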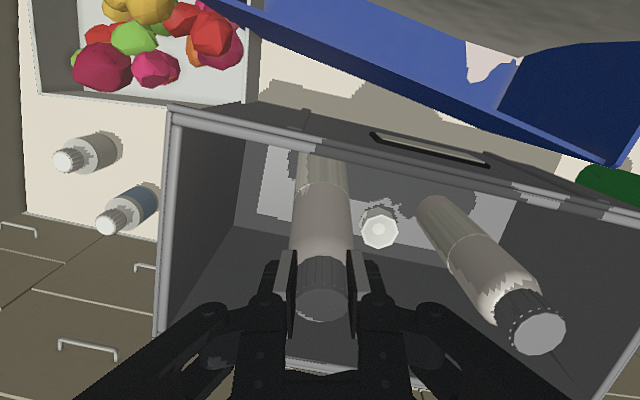

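View pics/s8.png

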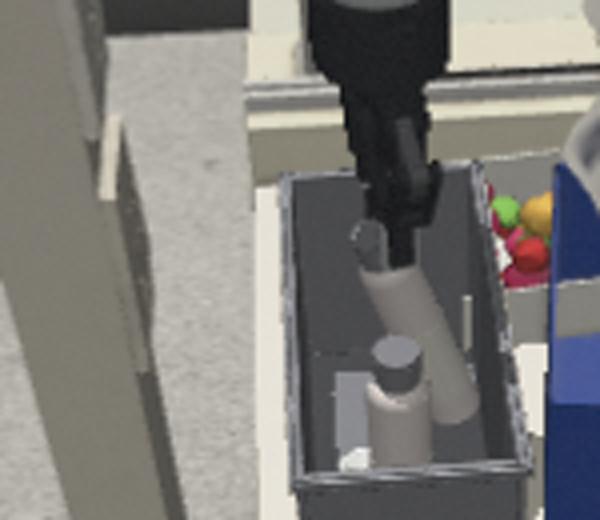

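```bash
python3 -m inch '[[4,0,-0.5,0,0,0,-1],[8,0,-0.5,0,0,0,-1],[12,0,-1,0,0,0,-1],[16,0,-1,0,0,0,-1],[20,0,-1,0,0,0,-1],[24,0,-1,0,0,0,-1],[28,0,-1,0,0,0,-1],[30,0,-1,0,0,0,-1],[30,0,-1,0,0,0,-1]]'
python3 - <<'E'
from h import *
c=viewer.capture("wrist"); cv2.imwrite("pics/w9.png",c["color"][:,:,::-1])
c=viewer.capture("scene"); crop("pics/s9.png",c,200,60,150,130,4)
print(robot.sense()["force"])
E
```

```text
t: 9.82
tcp_pos: [0.5872, -0.2586, 0.1315]
tool_rot: [0.0, -0.113, 0.994, -0.0]
force: [1.3, -0.5, 4.1]
finger_gap: 0.0235
[1.4363184  0.20622223 4.81381507]
```

View pics/w9.png

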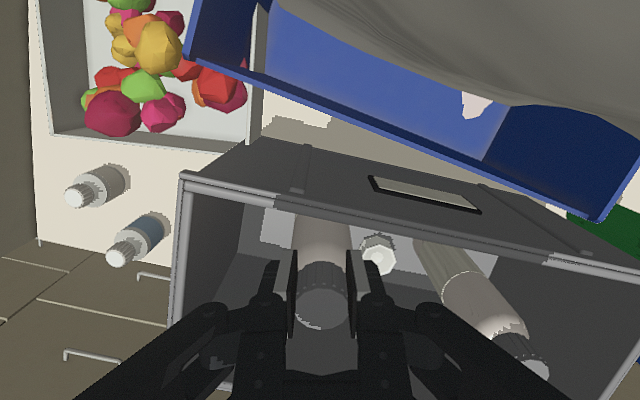

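View pics/s9.png

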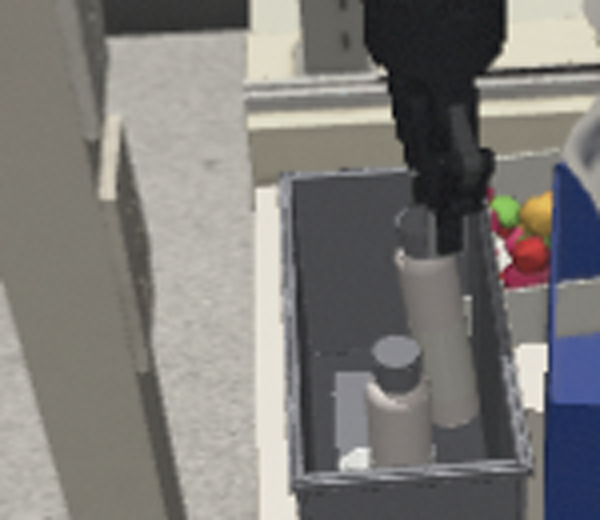

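Run:
```python
from h import *
np.set_printoptions(precision=1,suppress=True)
s=viewer.capture("scene")
for x in (.58,.585,.59):
  print(x,((proj(s,[[x,-.262,.0],[x,-.262,.005],[x,-.262,.14],[x,-.262,.165],[x,-.262+.018,.005]])-[200,60])*4).tolist())
print(((proj(s,[[.618,-.145,.005],[.618,-.145,.165]])-[200,60])*4))
X=plane(s,np.array([[412,222]])/4+[200,60],.165);print(X*1000)
```

```text
0.58 [[451.5209691761513, 413.90374259613077], [451.4502635008821, 408.4409080363648], [449.3236381857346, 244.44987085117248], [448.8773306020141, 210.11057305864614], [453.8618279822774, 427.61636144364763]]
0.585 [[443.9912822838262, 414.4065923706007], [443.89349939949375, 408.94393060947414], [440.95254048141305, 244.95287336065445], [440.33534877407624, 210.6122933304482], [446.2221972816815, 428.1307814131213]]
0.59 [[436.45706101616247, 414.90961864010944], [436.3321686312556, 409.44712529285107], [432.5758516772173, 245.45587950305048], [431.7875477544833, 211.11397235802633], [438.57790257324837, 428.6453974377474]]
[[406.2 545.6]
 [397.  348.9]]
[[ 602.2 -252.9  165. ]]
```

```bash
python3 -m inch '[[4,0,-1,0,0,0,-1],[8,0,-1,0,0,0,-1],[11,0,-1,0,0,0,-1],[14,0,-1,0,0,0,-1],[14,0,-1,0,0,0,-1]]'
python3 - <<'E'
from h import *
c=viewer.capture("scene"); crop("pics/s10.png",c,200,60,150,130,4)
print(robot.sense()["force"])
E
```

```text
t: 10.6
tcp_pos: [0.5751, -0.2609, 0.132]
tool_rot: [0.002, -0.113, 0.994, 0.0]
force: [6.5, 2.3, -0.7]
finger_gap: 0.0231
[ 6.23700743  0.93856861 -0.15715548]
```

View pics/s10.png

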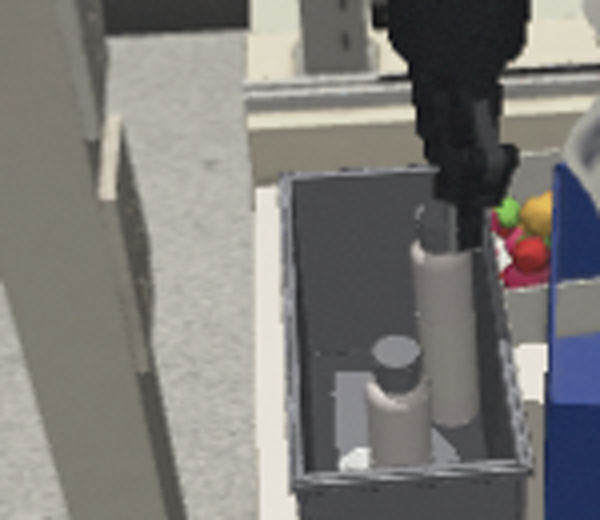

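```bash
python3 -m inch '[[-2,0,0,0,0,0,-1],[-3,0,0.5,0,0,0,-1],[-3,0,0.5,0,0,0,-0.4],[-3,0,0.5,0,0,0,-0.2],[-3,0,0.5,0,0,0,0],[-3,0,0.5,0,0,0,0.2],[-3,0,0.5,0,0,0,0.2]]' 20
python3 - <<'E'
from h import *
c=viewer.capture("scene"); crop("pics/s11.png",c,200,60,150,130,4)
c=viewer.capture("wrist"); cv2.imwrite("pics/w11.png",c["color"][:,:,::-1])
print(robot.sense()["force"])
E
```

```text
t: 11.52
tcp_pos: [0.5754, -0.2603, 0.131]
tool_rot: [-0.001, -0.113, 0.994, 0.001]
force: [0.1, -0.9, 0.9]
finger_gap: 0.0511
[0.53057106 0.12696714 0.8407247 ]
```

View pics/s11.png

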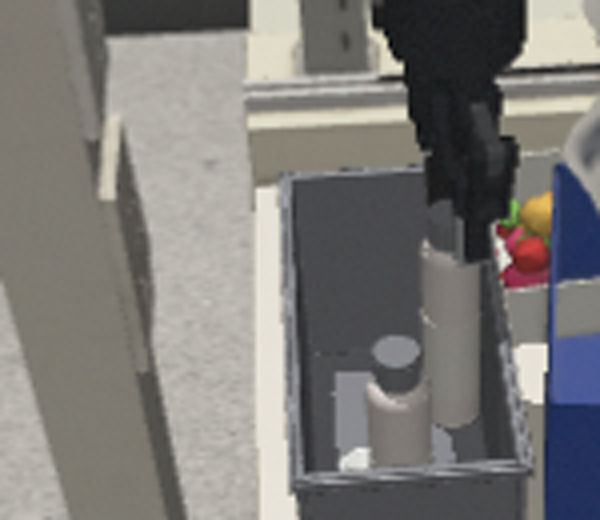

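View pics/w11.png

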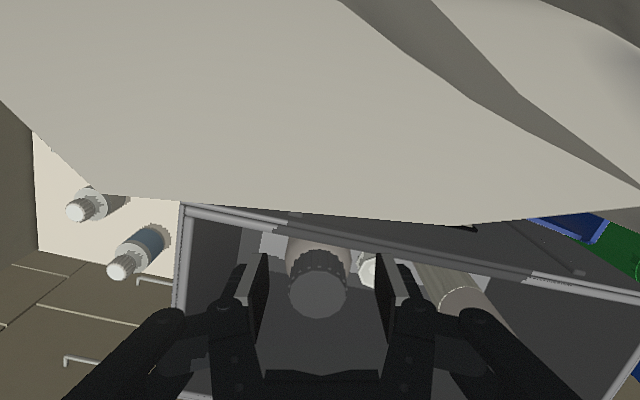

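Released: the bottle looks upright, and it is clear between the open pads (cap at (317,290) in the wrist view). Now straight up.

```bash
python3 -m inch '[[0,0,-10,0,0,0,0.2],[0,0,-30,0,0,0,0.2],[-5,0,-60,0,0,0,0.2],[-15,0,-100,0,0,0,0.2],[-25,0,-150,0,0,0,0.2],[-25,0,-200,0,0,0,0.2],[-25,0,-240,0,0,0,0.2],[-25,0,-240,0,0,0,0.2]]'
python3 - <<'E'
from h import *
c=viewer.capture("scene"); crop("pics/s12.png",c,200,60,150,130,4)
c=viewer.capture("wrist"); cv2.imwrite("pics/w12.png",c["color"][:,:,::-1])
c=viewer.capture("top"); crop("pics/t12.png",c,330,120,190,120,4)
E
```

```text
t: 12.62
tcp_pos: [0.6025, -0.2559, 0.3793]
tool_rot: [0.005, -0.113, 0.994, -0.004]
force: [-0.9, -0.1, -0.4]
finger_gap: 0.0515
```

View pics/s12.png

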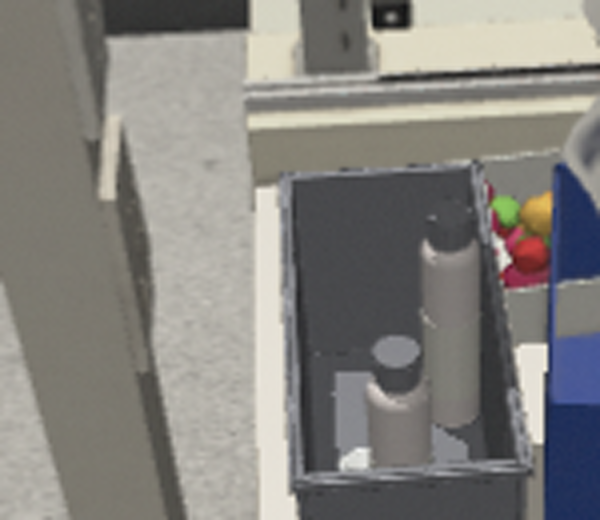

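View pics/w12.png

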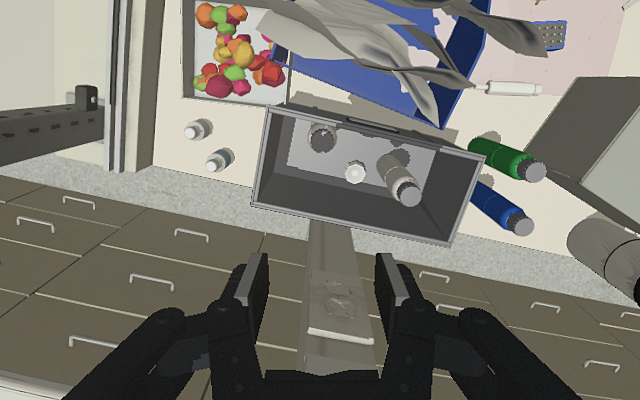

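Run:
```python
from h import *
np.set_printoptions(precision=4,suppress=True)
q=robot.sense();w=viewer.capture("wrist");s=viewer.capture("scene")
Rw,o=cam(w,q)
print("fallen cap scene z.165",plane(s,np.array([[450,214]])/4+[200,60],.165),"foot",plane(s,np.array([[456,427]])/4+[200,60],.005))
print("wrist cap",plane(w,[[323,137]],.165,q),"other",plane(w,[[410,194]],.165,q),"other scene",plane(s,np.array([[397,352]])/4+[200,60],.165))
crop("pics/w13.png",w,250,90,240,160,3.2)
```

```text
fallen cap scene z.165 [[ 0.5797 -0.2583  0.165 ]] foot [[ 0.5786 -0.2444  0.005 ]]
wrist cap [[ 0.571  -0.2593  0.165 ]] other [[ 0.6125 -0.1455  0.165 ]] other scene [[ 0.6182 -0.1425  0.165 ]]
```

View pics/w13.png

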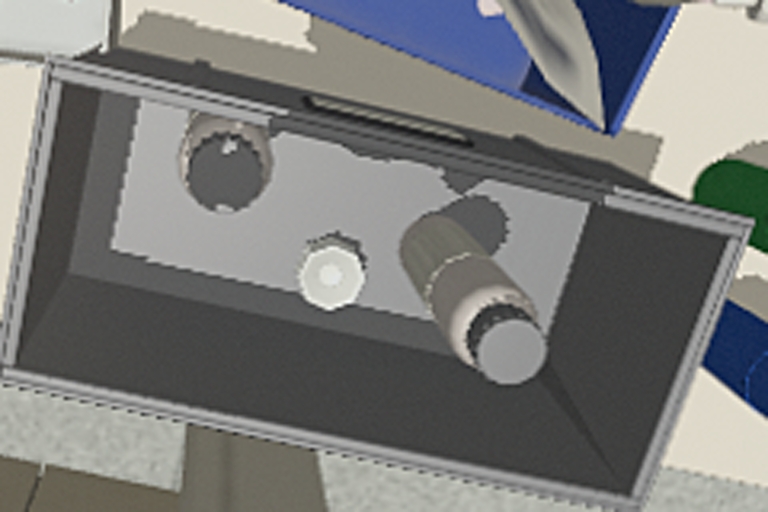

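View pics/t12.png

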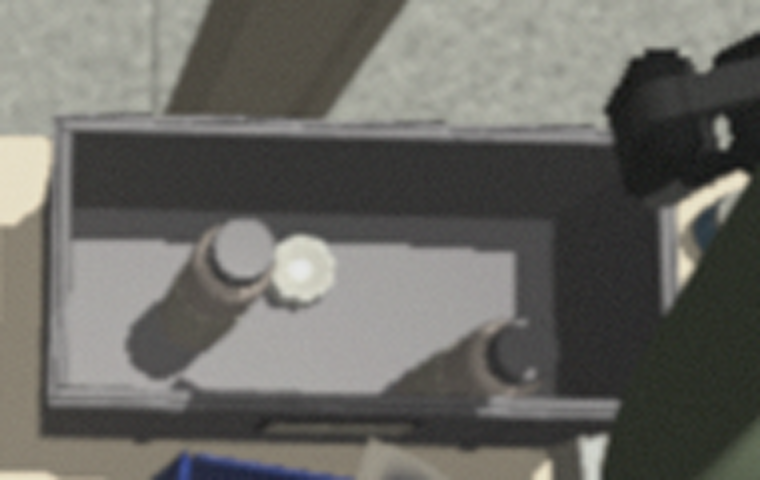

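```bash
python3 -c "
from rig import robot
s=robot.sense();print(s['t'],s['force']);print(robot.hand_in())"
```

```text
12.875 [-0.02078108  0.76314777 -0.26477481]
the job is handed in; nothing more can be done
None
```

The fallen bottle now stands upright on the bin floor against the -x wall, and I handed the job in at 12.9 s. I gripped its cap, swung it upright with the foot against that wall, released it and withdrew upward.

**First grip missed:** the jaws shut above the cap. Both camera views put the fingertips about 15–20 mm behind the reported TCP, not 8 mm ahead as stated. I reopened, went about 28 mm lower and gripped the cap.

**Fallen bottle:** from the scene camera the cap is at x ≈ 0.580 and the foot at about 0.579, so it leans no more than a degree or two in x. I checked the lean in y only by eye.

**Other bottle:** it still stands. Its cap reads (0.618, -0.143), against (0.619, -0.144) at the start.

**Disagreement:** the last wrist-camera readings were 6–9 mm lower in x for both bottles. I put that down to a small error in the wrist pose rather than a real shift.

**Robot:** clear of everything at hand-in, with the measured force under 1 N.

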